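# Set the centre zone of the hob to match the ring

## Robot

A 6-joint arm with a two-finger parallel gripper is mounted at the origin on a cart in front of the work surface, level with it; the furniture and walls round the work are solid. World frame = base frame: x ahead of the robot, y to its left, z up, the work surface at z = 0. Lengths are in m, angles in rad, forces in N, time in s.
With the tool pointing down it reaches from about 0.3 to 0.775 m from the base axis. Payload 14.6 kg.
Tool frame: the origin (TCP) lies between the finger pads; the fingertips stand ahead of it and the grasp point (between the pads) lies 3 mm ahead of it (ctrl.tip_extent is the z of the fingertips in the tool frame, in m); z points along the fingers, y is the line along which they close (so a half turn about z gives the same grasp; the last joint's range is limited). The gripper opens to 94 mm and grips with 3 to 60 N. Pads are 16 mm wide; open, the fingers measure 119 mm over their backs; the gripper's body (75 mm by 177 mm) begins 78 mm behind the grasp point.
Start: joints at [-1.417, 0.3, 1.521, -0, 1.321, -0.067], TCP at [0.12, -0.537, 0.227] pointing down, gripper open.
Joint ranges: [-3.03, 3.03], [-0.79, 2.21], [0.23, 2.52], [-1.04, 4.18], [0, 3.07], [-2.55, 2.55]. Speed limits (rad/s): [2.22, 2.22, 2.57, 3.14, 3.14, 3.14].

## Interface

Orientations are given as [roll, pitch, yaw] about the fixed x, y, z axes, in that order (R = Rz(yaw) Ry(pitch) Rx(roll)).
In Python, from cell import ctrl, imaging, finder gives the robot as it stands.
- The arm moves only by the tool jog_arm, never from a script. Its argument "steps" is one flat list of numbers, 5 for each row, row after row: the shift along the tool's x, y, z in m, then the turn about the tool's z in degrees, then the opening in per cent of the stroke, from 0 (shut) to 100 (fully open). A call has exactly 10 rows; each row is the pose to reach, as a shift and turn from the pose commanded when the call began, along the tool's axes at that moment; what a row does not reach only later rows make up. A row lasts 1/12 s, in which the tool goes at most 41.7 mm and 7.16 degrees, less where a joint would pass 70% of its speed; a pose out of reach is approached as far as the arm can. A call with a gripper value outside its range is refused whole. The fingers move at their own pace and stop on an object; "force" is the grip in N (left out, the last holds). Time passes only in rows, so rows that repeat a pose let the fingers close, or fill a call up. It gives the time, the measured TCP pose, the force, the opening and the grip force at its end, in the units of the state.
- ctrl.observe(): the state, without advancing time (a new reading comes with each control period).
- imaging.capture(name): name is "scene" or "side" or "wrist"; returns the picture (384x512x3 uint8, red, green, blue); there is no depth.
- imaging.get_calibration(name): a dict with "fx", "fy", "cx", "cy" (pixels), "k1" (the pictures are not rectified: a ray, as slopes to the right and down, at radius r is drawn at 1 + k1 r^2 times it, then the intrinsics apply), "R" (3x3) and "t" (3): a world point X has camera coordinates R X + t; the wrist camera has in their place "tool_from_camera" (4x4, takes a point from camera to tool coordinates, whose origin is the TCP and whose axes are the flange's). Camera axes: x right, y down, z forward; pixel columns grow to the right and rows downward; lengths in m; the calibration is good to about 2 mm. A picture is of the moment at which its call begins: read the wrist's pose just before it. get_calibration takes no time and is no camera call.
- ctrl.sign_off(): hands the job in; it is judged then, once.
Trained networks look in the newest picture that a camera, given by its name, has taken for a name from the list of things; names that differ only in an ending like _2 or _b are one class to them, and where a whole thing is asked for, a point or a joint stands for the part that bears it (a point fixed in the world has none). Each returns a list of dicts, best first, with "score" (0 to 1); they miss things now and then, are a little off and sometimes report something else, mostly with a low value. They report only what shows in the picture. A call takes as long as a camera call.
- finder.find_in(target, camera): "location" ([x, y, z] in m, in the coordinates of the camera as it stood for that picture, good to about 4 mm: the middle of the surface that is visible of it).
- finder.regions_of(target, camera): "pixels" (384x512 bool, what is visible of it).
- finder.pinpoint(target, camera): "location" ([x, y, z] in m, in the coordinates of the camera as it stood for that picture, good to about 4 mm: a listed point, or the origin of a listed thing).
The state is a dict: "time": time; "joints": joint angles; "dq": joint speeds; "joint_efforts": joint torques, N m; "ee_pos": TCP position; "orientation": TCP orientation; "ft_force": force on the tool from outside, world axes, zero at the start; "moment": the same for the moment, N m; "finger_gap": finger opening in m; "grasp_force": force on a finger pad.
Only numpy, scipy, OpenCV 4.12 (cv2) and the standard library are available. Lean on these libraries where they do the work, as an engineer would, in place of code of your own. Each camera call takes 0.05 s, during which the arm holds its last target. There are 200 camera calls.

## Task

On the portable hob, turn the small centre knob of the double control clockwise until its pointer lines up with the pointer line of the wide ring around it, so that the inner zone gets the same heat as the outer one. Leave the ring as it is set, do not turn the plain single knob beside it, and leave the pan where it stands.

Things in the scene. Friction and masses are not known exactly. Their poses are not given: they have to be found in the camera images.
- centre_knob: The knob to turn: black bar grip standing out of a wide steel ring on the hob. Origin on its vertical axis, level with the hob's glass top. x axis: along the bar to its pointer (pointed end, white line). Bar 40 mm long (x), 12 thick (y), upright faces 25 to 72 mm above the origin; foot disc 41 wide below. Starts 30 to 80 degrees anticlockwise of the ring's pointer. Friction 0.04 N m; stays put.
- ring_pointer (a point): Tip of the black pointer line on the wide steel ring round the centre knob, 34 mm from the shared axis, on the ring's top face 20 mm above the glass. x axis: from the axis outward along the line. The ring (72 mm diameter) turns as easily as the centre knob, independently of it; do not turn it.
- timer_pointer (a point): Pointer tip of the plain single knob on the same hob, left or right of the double control with 144 mm between the axes: black bar knob without a steel ring (skirt 48 mm diameter, bar 12 x 40 mm, top 42 mm above the glass). The point lies 22 mm from its axis, at the top. Not to be turned.
- pan: Low round steel pan, 150 mm across the rim without handles, 62 mm high, loose on the hob's plate behind the controls; rim 112 mm above the worktop. Origin: centre of its underside. Leave it alone. The hob itself (340 x 300 mm, glass top 50 mm above the worktop) does not move.

How it is judged:
At the end, for the whole second after the job is handed in: The centre knob is at rest with its pointer within 0.2 rad (11 degrees) of the ring's pointer line; the ring's pointer is within 6 mm (10 degrees) and the plain knob's pointer within 5 mm (13 degrees) of where it was at the start; the pan is within 20 mm of its place (angle between the x axis of centre_knob and the x axis of ring_pointer, either way round below 0.2 rad and angular speed of centre_knob below 0.1 rad/s and distance of ring_pointer from where it was at the start of the episode below 0.006 m and distance of timer_pointer from where it was at the start of the episode below 0.005 m and distance of pan from where it was at the start of the episode below 0.02 m); the robot touches nothing.
It fails at once if the outer ring is turned (its pointer moves more than 6 mm) (distance of ring_pointer from where it was at the start of the episode above 0.006 m).
It fails at once if the plain knob is turned (its pointer moves more than 5 mm) (distance of timer_pointer from where it was at the start of the episode above 0.005 m).
It fails at once if the pan is shifted by more than 20 mm (distance of pan from where it was at the start of the episode above 0.02 m).
It also fails if it takes over 29 s, if anything falls off the work surface, if the arm or the gripper's body presses on something with over 40 N, if the wrist force passes 120 N, or if a joint passes its speed limit or range.

## Working session

There is one attempt and no reset: what is moved stays moved. The work goes in short steps, Python scripts to look and compute and a tool call to move; the robot and the scene stay as the last step left them, time stands still between calls to the robot, and variables do not carry over. Pictures are saved under pics/ and viewed, at most 10 in all, crops included, and the job is handed in when it is done.

Besides the shell and the picture viewer there is one more tool, called after ">>>" by a JSON object that holds its "name" and its "arguments". jog_arm: Moves the arm, as the interface text tells. Its arguments: {"type":"object","properties":{"steps":{"type":"array"},"force":{"type":"number"}},"required":["steps"]}

```bash
mkdir -p pics; cat > h.py <<'E'
import numpy as np, cv2
from scipy.spatial.transform import Rotation as Ro
from cell import ctrl, imaging, finder
def toolT(s):
    T=np.eye(4);T[:3,:3]=Ro.from_euler('xyz',s["orientation"]).as_matrix();T[:3,3]=s["ee_pos"];return T
def cam(name):
    c=imaging.get_calibration(name)
    if name=="wrist": return c,toolT(ctrl.observe())@np.array(c["tool_from_camera"])
    W=np.eye(4);W[:3,:3]=np.array(c["R"]).T;W[:3,3]=-W[:3,:3]@np.array(c["t"]);return c,W
def world(W,p): return W[:3,:3]@np.array(p)+W[:3,3]
def pix(c,W,X):
    p=W[:3,:3].T@(np.array(X)-W[:3,3]);a=p[:2]/p[2];a=a*(1+c["k1"]*(a@a));return np.array([c["fx"]*a[0]+c["cx"],c["fy"]*a[1]+c["cy"]])
def ray(c,W,u,z):
    d=np.array([(u[0]-c["cx"])/c["fx"],(u[1]-c["cy"])/c["fy"]]);a=d.copy()
    for _ in range(20):a=d/(1+c["k1"]*(a@a))
    v=W[:3,:3]@np.array([*a,1]);return W[:3,3]+v*(z-W[2,3])/v[2]
E
python3 - <<'E'
from h import *
np.set_printoptions(precision=4,suppress=True)
s=ctrl.observe();print(s["ee_pos"],s["orientation"],ctrl.tip_extent,s["time"])
ims=[]
for n in ["scene","side","wrist"]:
    c,W=cam(n);im=imaging.capture(n);cv2.imwrite(f"pics/{n}0.png",im[...,::-1]);print(n,W[:3,3])
    for t in ["centre_knob","ring_pointer","timer_pointer","pan"]:
        for r in finder.pinpoint(t,n)[:2]: print(t,round(r["score"],2),world(W,r["location"]),pix(c,W,world(W,r["location"])))
    ims.append(im)
print(ctrl.observe()["time"])
cv2.imwrite("pics/all.png",cv2.resize(np.vstack([np.hstack(ims[:2]),np.hstack([ims[2],ims[2]*0])]),(800,600))[...,::-1])
E
```

```text
[ 0.1204 -0.5364  0.2269] [-3.1404 -0.0001  0.2208] 0.022 0.0
scene [ 0.2613 -0.516   0.6981]
ring_pointer 0.58 [ 0.5593 -0.0361  0.0686] [232.7816 215.6739]
timer_pointer 0.89 [ 0.5247 -0.1666  0.094 ] [263.1852 264.8666]
pan 0.81 [ 0.7043 -0.1209  0.0473] [325.8973 213.0551]
side [0.2337 0.5839 0.5175]
centre_knob 0.96 [ 0.5524 -0.0035  0.0466] [290.6597 251.9109]
ring_pointer 0.56 [ 0.5586 -0.0317  0.0681] [296.0279 234.6662]
timer_pointer 0.56 [ 0.5306 -0.1613  0.0905] [339.6012 202.5018]
pan 0.77 [ 0.7095 -0.1208  0.0469] [257.5293 203.4553]
wrist [ 0.2002 -0.5185  0.3845]
0.75
```

View pics/all.png

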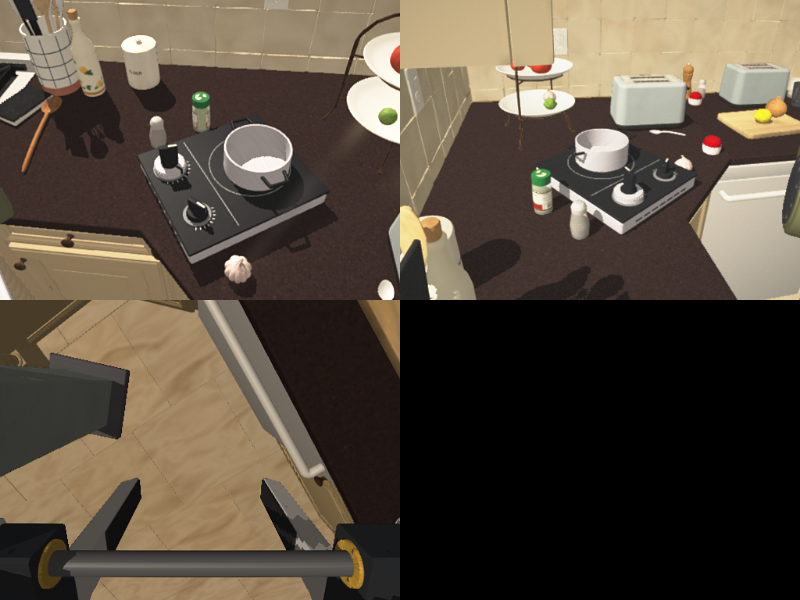

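```bash
python3 - <<'E'
import cv2,numpy as np
a=cv2.imread("pics/scene0.png")[170:300,180:290];b=cv2.imread("pics/side0.png")[195:295,250:360]
f=lambda i:cv2.resize(i,(400,int(i.shape[0]*400/110)),interpolation=cv2.INTER_CUBIC)
a,b=f(a),f(b);b=np.vstack([b,np.zeros((len(a)-len(b),400,3),np.uint8)])
cv2.imwrite("pics/crop.png",np.hstack([a,b]))
E
```

```text
(no output)
```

View pics/crop.png

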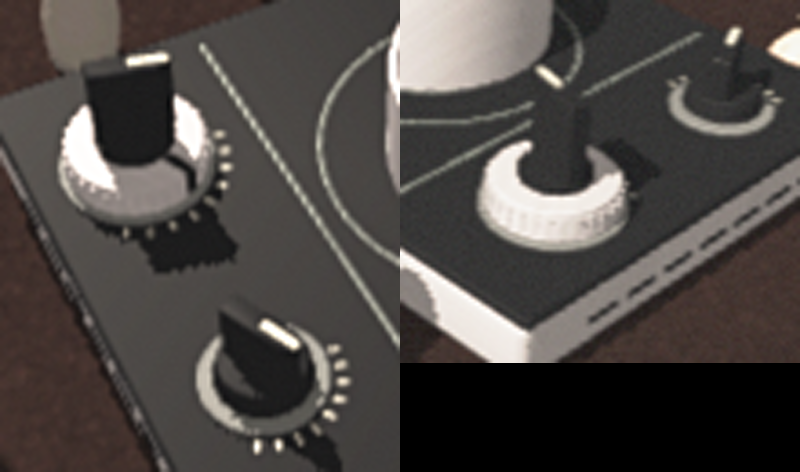

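The scene crop shows the bar's white pointer at about px (226,186) and the ring's black line ending at about (232,222). The side crop shows the white line running from (295,220) to (288,213).

```bash
python3 - <<'E'
from h import *
np.set_printoptions(precision=4,suppress=True)
c,W=cam("scene")
for u in [(215.2,186.5),(226.75,185.7),(203.4,188)]: print(ray(c,W,u,.122))
for u in [(225.5,212.5),(232.2,222.2)]:print(ray(c,W,u,.07))
for z in (.05,.122):print(pix(c,W,[.5524,-.0035,z]))
c,W=cam("side")
for u in [(294.6,219.8),(287.7,213.2),(300.9,222)]: print(ray(c,W,u,.122))
for z in (.05,.122):print(pix(c,W,[.5524,-.0035,z]))
E
```

```text
[ 0.5495 -0.0041  0.122 ]
[ 0.5659 -0.0149  0.122 ]
[0.532  0.0055 0.122 ]
[ 0.5531 -0.023   0.07  ]
[ 0.5491 -0.0487  0.07  ]
[219.7484 213.8611]
[216.3998 185.5445]
[0.5461 0.0016 0.122 ]
[ 0.5682 -0.0111  0.122 ]
[0.5333 0.0014 0.122 ]
[290.7357 250.4333]
[293.0207 217.5609]
```

>>> {"name": "jog_arm", "arguments": {"steps": [0.028, -0.02, -0.002, -6.75, 100, 0.056, -0.04, -0.004, -13.5, 100, 0.084, -0.06, -0.006, -20.25, 100, 0.112, -0.081, -0.008, -27, 100, 0.14, -0.101, -0.01, -33.75, 100, 0.169, -0.121, -0.012, -40.5, 100, 0.197, -0.141, -0.014, -47.25, 100, 0.225, -0.161, -0.016, -54, 100, 0.253, -0.181, -0.018, -60.75, 100, 0.281, -0.201, -0.02, -67.5, 100]}}

```text
time: 1.58
ee_pos: [0.3514, -0.2775, 0.2478]
orientation: [3.141, 0.0, 1.405]
ft_force: [0.9, -0.9, 0.5]
finger_gap: 0.094
grasp_force: 0.0
```

```bash
cat >> h.py <<'E'
def go(x,y,z,yaw):  # tool-axis deltas to a tool-down target
    T=toolT(ctrl.observe());d=T[:3,:3].T@(np.array([x,y,z])-T[:3,3])
    ps=np.degrees(np.arctan2(T[1,0],T[0,0]));print("yaw",ps,"delta",d.round(4),"turn",round((ps-yaw+180)%360-180,2))
E
python3 - <<'E'
from h import *
np.set_printoptions(precision=4,suppress=True)
s=ctrl.observe();print(s["ee_pos"],s["orientation"],s["joints"])
go(.58,-.02,.25,148)
c=imaging.get_calibration("wrist")
for r in (0,.03,.06,.09):
    p=np.radians(148);T=toolT(dict(orientation=[np.pi,0,p],ee_pos=[.55-r*np.cos(p),-.004-r*np.sin(p),.25]))
    print(r,pix(c,T@np.array(c["tool_from_camera"]),[.55,-.004,.122]))
E
```

```text
[ 0.3514 -0.2775  0.2478] [3.1411 0.0003 1.4045] [-0.7503  0.052   1.7643 -0.      1.3248 -0.584 ]
yaw 80.47442865883349 delta [ 0.2918  0.1828 -0.0022] turn -67.53
0 [256.6167 193.7607]
0.03 [256.634  161.7852]
0.06 [256.6522 127.9146]
0.09 [256.6716  92.0079]
```

>>> {"name": "jog_arm", "arguments": {"steps": [0.03, 0.015, 0, -6.75, 100, 0.06, 0.03, 0, -13.5, 100, 0.09, 0.045, 0, -20.25, 100, 0.12, 0.06, 0, -27, 100, 0.15, 0.075, 0, -33.75, 100, 0.181, 0.09, 0, -40.5, 100, 0.211, 0.105, 0, -47.25, 100, 0.242, 0.12, 0, -54, 100, 0.272, 0.136, 0, -60.75, 100, 0.303, 0.151, 0, -67.5, 100]}}

```text
time: 2.42
ee_pos: [0.552, -0.0047, 0.2475]
orientation: [3.141, 0.0, 2.583]
ft_force: [-0.1, -1.4, 0.5]
finger_gap: 0.094
grasp_force: 0.0
```

```bash
python3 - <<'E'
from h import *
np.set_printoptions(precision=4,suppress=True)
s=ctrl.observe();print(s["ee_pos"],s["orientation"],s["joints"],s["dq"])
c,W=cam("wrist");im=imaging.capture("wrist");np.savez("pics/w1.npz",W=W)
cv2.imwrite("pics/w1.png",im[...,::-1])
for t in ["centre_knob","ring_pointer","timer_pointer"]:
    for r in finder.pinpoint(t,"wrist")[:2]: print(t,round(r["score"],2),world(W,r["location"]),pix(c,W,world(W,r["location"])))
cv2.imwrite("pics/w1c.png",cv2.resize(im[100:300,156:356],(600,600),interpolation=cv2.INTER_CUBIC)[...,::-1])
E
```

```text
[ 0.552  -0.0047  0.2475] [3.1415 0.0003 2.5829] [-0.0749  0.2895  1.4873 -0.0001  1.3645 -1.087 ] [ 0.6584  0.5196 -0.6604  0.0007  0.1341 -0.7482]
centre_knob 0.88 [ 0.549  -0.0048  0.0474] [255.0875 174.1007]
ring_pointer 0.63 [ 0.5617 -0.0362  0.075 ] [236.6321 204.438 ]
timer_pointer 0.88 [ 0.5241 -0.1659  0.0914] [114.9394 241.7639]
```

View pics/w1c.png

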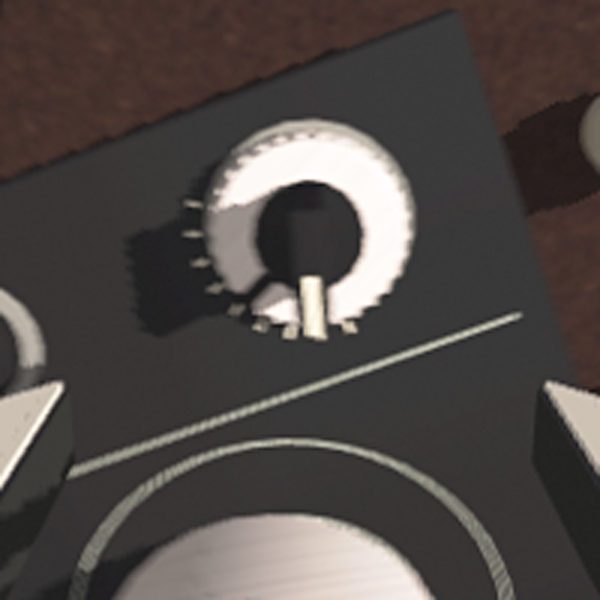

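```bash
python3 - <<'E'
from h import *
np.set_printoptions(precision=4,suppress=True)
c=imaging.get_calibration("wrist");W=np.load("pics/w1.npz")["W"]
f=lambda u,z:ray(c,W,(u[0]/3+156,u[1]/3+100),z)[:2]
print("line",f((278,280),.07),f((250,303),.07))
print("white",f((313,278),.122),f((315,336),.122),"ringL,R,",f((205,225),.07),f((415,225),.07),"top,bot",f((310,123),.07))
for z in(.07,.122):print((pix(c,W,[.55,-.0045,z])-[156,100])*3)
ang=lambda d:np.degrees(np.arctan2(d[1],d[0]))
print(ang(f((315,336),.122)-f((313,278),.122)),ang(f((250,303),.07)-f((278,280),.07)))
ctrl.observe()
E
python3 - <<'E'
import cv2
im=cv2.imread("pics/w1.png")[130:220,210:310]
im=cv2.convertScaleAbs(im,alpha=.75)
cv2.imwrite("pics/w1d.png",cv2.resize(im,(660,594),interpolation=cv2.INTER_CUBIC))
E
```

```text
line [ 0.5592 -0.0194] [ 0.5612 -0.0327]
white [ 0.5524 -0.0009] [ 0.5688 -0.0102] ringL,R, [ 0.5282 -0.0305] [0.5679 0.0331] top,bot [0.5173 0.0203]
[299.238  237.8963]
[298.7174 277.5193]
-29.8945954629655 -81.63352649453073
```

View pics/w1d.png

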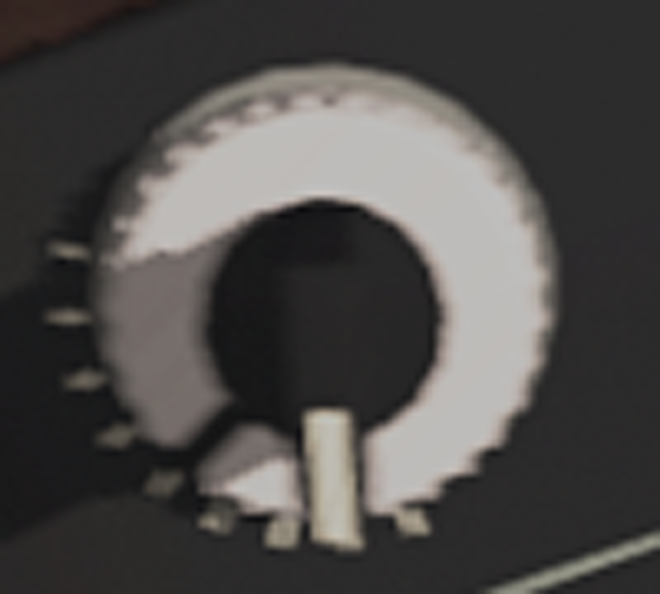

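```bash
python3 - <<'E'
from h import *
np.set_printoptions(precision=4,suppress=True)
c=imaging.get_calibration("wrist");W=np.load("pics/w1.npz")["W"]
f=lambda u,z:ray(c,W,(u[0]/6.6+210,u[1]/6.6+130),z)[:2]
ang=lambda d:np.degrees(np.arctan2(d[1],d[0]))
C=f((325,317),.07);print(C)
for u in[(240,410),(190,455)]:print(np.linalg.norm(f(u,.07)-C),ang(f(u,.07)-C))
a,b=f((328,410),.122),f((338,547),.122);print(a,b,ang(b-a),"tip rel C",b-C,ang(b-C))
go(.55,-.0045,.11,149.5)
E
```

```text
[ 0.5508 -0.0006]
0.02103119550097323 -73.60239368131819
0.03239924119520326 -75.54775364604096
[ 0.5517 -0.0011] [ 0.5696 -0.0105] -27.80870577879298 tip rel C [ 0.0188 -0.01  ] -27.921272378339324
yaw 147.65650169484766 delta [0.0017 0.0006 0.137 ] turn -1.84
```

>>> {"name": "jog_arm", "arguments": {"steps": [0.002, 0.002, 0.02, -3.3, 60, 0.002, 0.002, 0.04, -3.3, 50, 0.002, 0.002, 0.06, -3.3, 50, 0.002, 0.002, 0.08, -3.3, 50, 0.002, 0.002, 0.095, -3.3, 50, 0.002, 0.002, 0.11, -3.3, 50, 0.002, 0.002, 0.12, -3.3, 50, 0.002, 0.002, 0.128, -3.3, 50, 0.002, 0.002, 0.135, -3.3, 50, 0.002, 0.002, 0.139, -3.3, 50], "force": 8}}

```text
time: 3.45
ee_pos: [0.5505, -0.0039, 0.1081]
orientation: [-3.142, -0.0, 2.634]
ft_force: [-0.2, 0.4, -0.3]
finger_gap: 0.0469
grasp_force: 0.0
```

```bash
python3 - <<'E'
from h import *
c,W=cam("wrist");im=imaging.capture("wrist");np.savez("pics/w2.npz",W=W)
cv2.imwrite("pics/w2.png",im[...,::-1]);s=imaging.capture("side")[170:290,230:370]
cv2.imwrite("pics/w2c.png",np.hstack([im,cv2.resize(s,(288,247))[np.minimum(np.arange(384),246)]])[...,::-1])
go(.5505,-.003,.108,151)
E
```

```text
yaw 150.92972427647715 delta [0.0003 0.0006 0.0002] turn -0.07
```

View pics/w2c.png

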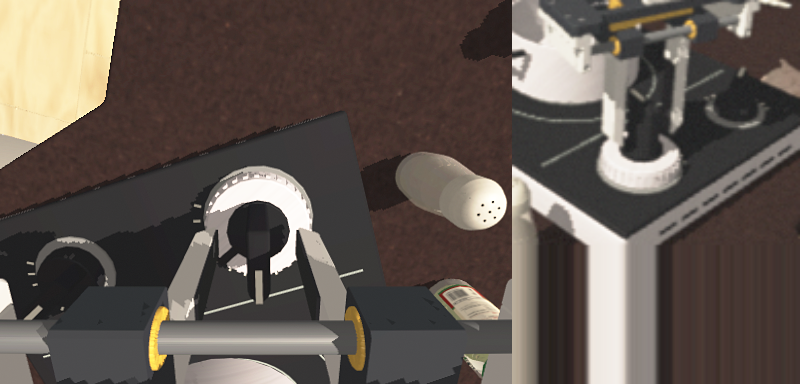

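The bar (white line at px 260,285) lies midway between the fingers, which are at px 215 and 305. Before turning I'll check the spice jar's height against the gripper body.

```bash
python3 - <<'E'
from h import *
np.set_printoptions(precision=4,suppress=True)
c,W=cam("scene")
b=ray(c,W,(257,165),0);print(b)
for h in (.08,.1,.12,.14,.16):print(h,pix(c,W,[b[0],b[1],h]))
E
```

```text
[0.7174 0.102  0.    ]
0.08 [256.0481 135.8364]
0.1 [255.7927 128.0099]
0.12 [255.5297 119.9502]
0.14 [255.2588 111.6468]
0.16 [254.9796 103.0885]
```

>>> {"name": "jog_arm", "arguments": {"steps": [0, 0, 0, 0, 5, 0, 0, 0, 0, 5, 0, 0, 0, 0, 5, 0, 0, 0, 0, 5, 0, 0, 0, 0, 5, 0, 0, 0, 0, 5, 0, 0, 0, 0, 5, 0, 0, 0, 0, 5, 0, 0, 0, 0, 5, 0, 0, 0, 0, 5], "force": 8}}

```text
time: 4.38
ee_pos: [0.5508, -0.0033, 0.1086]
orientation: [3.141, 0.0, 2.635]
ft_force: [2.4, 3.9, 1.1]
finger_gap: 0.0121
grasp_force: 8.0
```

>>> {"name": "jog_arm", "arguments": {"steps": [0, 0, 0, 5, 5, 0, 0, 0, 10, 5, 0, 0, 0, 15, 5, 0, 0, 0, 20, 5, 0, 0, 0, 25, 5, 0, 0, 0, 30, 5, 0, 0, 0, 35, 5, 0, 0, 0, 41, 5, 0, 0, 0, 46, 5, 0, 0, 0, 46, 5]}}

```text
time: 5.22
ee_pos: [0.55, -0.004, 0.1086]
orientation: [-3.14, 0.0, 1.826]
ft_force: [-5.0, -1.1, 5.5]
finger_gap: 0.0119
grasp_force: 8.0
```

```bash
python3 - <<'E'
from h import *
c,W=cam("wrist");im=imaging.capture("wrist");np.savez("pics/w3.npz",W=W);cv2.imwrite("pics/w3.png",im[...,::-1])
cv2.imwrite("pics/w3c.png",cv2.resize(im[140:320,150:370],(733,600),interpolation=cv2.INTER_CUBIC)[...,::-1])
go(.5505,-.003,.108,104.5)
E
```

```text
yaw 104.8515350695783 delta [0.0008 0.0007 0.0006] turn 0.35
```

View pics/w3c.png

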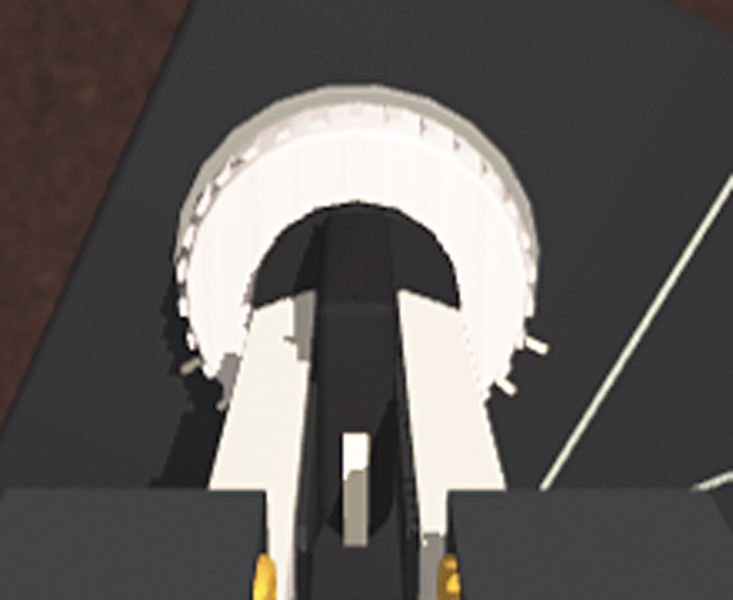

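The bar is gripped and turned. The ring line is hidden under the bar, as it should be when aligned. Release, rise and check.

>>> {"name": "jog_arm", "arguments": {"steps": [0, 0, 0, 0, 45, 0, 0, 0, 0, 45, 0, 0, 0, 0, 45, 0, 0, 0, 0, 45, 0, 0, 0, 0, 45, 0, 0, 0, 0, 45, 0, 0, 0, 0, 45, 0, 0, -0.005, 0, 45, 0, 0, -0.015, 0, 45, 0, 0, -0.03, 0, 45]}}

```text
time: 6.1
ee_pos: [0.5502, -0.0035, 0.1387]
orientation: [-3.14, -0.0, 1.832]
ft_force: [-0.5, -0.4, 0.5]
finger_gap: 0.0425
grasp_force: 0.0
```

>>> {"name": "jog_arm", "arguments": {"steps": [0, 0, -0.02, 0, 45, 0, 0, -0.04, 0, 45, 0, 0, -0.06, 0, 45, 0, 0, -0.08, 0, 45, -0.01, 0, -0.1, 0, 60, -0.02, 0, -0.12, 0, 80, -0.03, 0, -0.13, 0, 100, -0.03, 0, -0.13, 0, 100, -0.03, 0, -0.13, 0, 100, -0.03, 0, -0.13, 0, 100]}}

```text
time: 6.93
ee_pos: [0.5579, -0.0322, 0.2672]
orientation: [-3.14, -0.001, 1.832]
ft_force: [0.2, 0.0, -1.1]
finger_gap: 0.0788
grasp_force: 0.0
```

```bash
python3 - <<'E'
from h import *
np.set_printoptions(precision=4,suppress=True)
c,W=cam("wrist");im=imaging.capture("wrist");np.savez("pics/w4.npz",W=W);cv2.imwrite("pics/w4.png",im[...,::-1])
for t in ["centre_knob","ring_pointer","timer_pointer"]:
    for r in finder.pinpoint(t,"wrist")[:1]: print(t,round(r["score"],2),world(W,r["location"]))
im2=imaging.capture("scene");cv2.imwrite("pics/s4.png",im2[...,::-1])
A=cv2.resize(im[110:250,190:330],(400,400),interpolation=cv2.INTER_CUBIC);B=cv2.resize(im2[165:275,180:290],(400,400),interpolation=cv2.INTER_CUBIC)
cv2.imwrite("pics/w4c.png",np.hstack([A,B])[...,::-1]);print(pix(c,W,[.5505,-.003,.07]))
E
```

```text
centre_knob 0.97 [ 0.5536 -0.0041  0.049 ]
ring_pointer 0.66 [ 0.5636 -0.0341  0.0746]
timer_pointer 0.76 [ 0.5262 -0.1642  0.0915]
[257.2564 150.5214]
```

View pics/w4c.png

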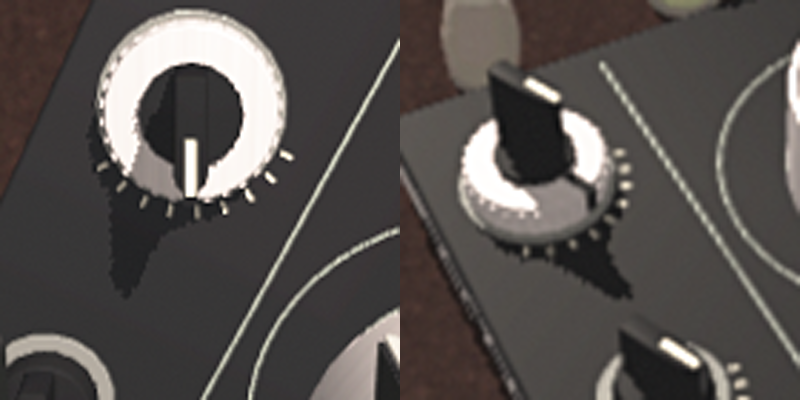

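The ring and plain knob look unmoved. The bar covers the ring line here, so I'll take an oblique view from the side to confirm alignment.

>>> {"name": "jog_arm", "arguments": {"steps": [-0.01, 0.02, 0, 0, 100, -0.02, 0.04, 0, 0, 100, -0.03, 0.06, 0, 0, 100, -0.04, 0.08, 0, 0, 100, -0.05, 0.1, 0, 0, 100, -0.05, 0.1, 0, 0, 100, -0.05, 0.1, 0, 0, 100, -0.05, 0.1, 0, 0, 100, -0.05, 0.1, 0, 0, 100, -0.05, 0.1, 0, 0, 100]}}

```text
time: 8.02
ee_pos: [0.6674, -0.0548, 0.2691]
orientation: [3.141, 0.0, 1.832]
ft_force: [-1.3, 0.0, 0.2]
finger_gap: 0.0942
grasp_force: 0.0
```

```bash
python3 - <<'E'
from h import *
np.set_printoptions(precision=4,suppress=True)
c,W=cam("wrist");im=imaging.capture("wrist");np.savez("pics/w5.npz",W=W);cv2.imwrite("pics/w5.png",im[...,::-1])
p=pix(c,W,[.5505,-.003,.07]).astype(int);o=np.maximum(p-40,0);print(p,o)
cv2.imwrite("pics/w5c.png",cv2.resize(im[o[1]:o[1]+80,o[0]:o[0]+80],(560,560),interpolation=cv2.INTER_CUBIC)[...,::-1])
E
```

```text
[163 103] [123  63]
```

View pics/w5c.png

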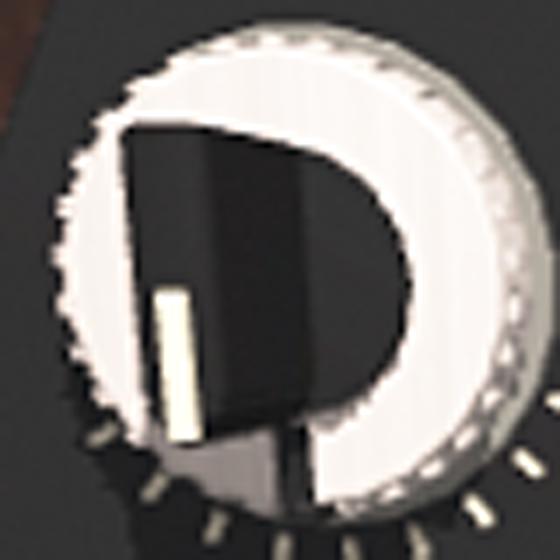

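```bash
python3 - <<'E'
from h import *
c=imaging.get_calibration("wrist");W=np.load("pics/w5.npz")["W"]
f=lambda u,z:ray(c,W,(u[0]/7+123,u[1]/7+63),z)[:2]
ang=lambda d:np.degrees(np.arctan2(d[1],d[0]))
print("bar",ang(f((185,440),.122)-f((173,290),.122)),"barside",ang(f((152,435),.122)-f((122,140),.122)))
print("line",ang(f((297,510),.07)-f((292,430),.07)),f((297,510),.07),ang(f((297,510),.07)-[.5508,-.002]))
ctrl.observe()
E
```

```text
bar -75.60063452811588 barside -74.54052684509615
line -75.88916709456838 [ 0.55854282 -0.03637275] -77.30541573699966
```

The bar measures -75.6° and the ring line about -76°, so they agree within about 2°. The gripper is clear, so I'm handing in.

```bash
python3 -c "
from cell import ctrl
print(ctrl.sign_off())"
```

```text
the job is handed in; nothing more can be done
None
```

The centre knob now lines up with the ring's pointer line to within about 2°. The ring, plain knob and pan were not touched, and the job was handed in after about 8 of the 29 s; the sign-off call returned no verdict.

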